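# Let the flat pan stop out by one hole

## Task

The next foil pans are shorter: let the bench stop with the flat end plate out (longer, its plate away from its foot) by exactly one hole. Pinch its two spring buttons flush with the sliding tube, pull the tube past them and let them snap back out through the next hole. Leave the other stop, the one with the V fork, as it is set.

Things in the scene. Friction and masses are not known exactly. Their poses are not given: they have to be found in the camera images.
- flat_stop: Bench stop with the flat plate: a level telescopic tube on a foot fixed to the table. Origin on the table below the buttons. x: along the tube from foot to plate, the way it lets out; y across; z up. Foot 50 mm wide, 92 high, 107 to 163 mm behind (-x); its base, 90 wide, reaches 200 behind. It points away from the robot within 20 degrees; its twin with the V fork stands beside it, left or right.
- flat_pins (a point): Midpoint between the two buttons of the flat-plate stop, inside its tube, 60 mm above the table; same axes as the stop. It never moves: the buttons belong to the fixed inner tube. The buttons are level brass pins, 14 mm in diameter, round-ended, one on each side (+y, -y) at half the tube's height, standing 8 mm out of it: 52 mm over both.
- flat_slide (a joint): How far the outer tube of the flat-plate stop is let out, m: 0 = start, 0.040 = next hole, 0.080 = last. Square, 36 mm, 42 to 78 mm above the table, at 0 from 100 mm behind to 95 mm ahead of the buttons; its plate, 110 wide, 75 high, 6 thick, 80 high at its top, closes the far end. Three 17 mm holes 40 mm apart. 1.5 N friction; locked (1.5 mm play) while the buttons are out.
- flat_button (a joint): How far the flat-plate stop's buttons are pressed in, m; they move together. 0 = out, 0.008 = flush with the outer tube, which frees it; 0.0105 while under its wall. Each pushes back 1 N when out, 4.5 N flush, and snaps out at a hole by itself. Fingers that pinch them flush also grip the tube's sides and can draw it along; the buttons stay in place.
- fork_slide (a joint): The slide of the other stop, whose tube ends in two prongs spread in a V, else the same; in m, 0 = as set at the start, to be left there.

How it is judged (in metres and radians):
On the way, in this order (a step that is already met when the one before it is completed fails the run):
1. the buttons of the flat-plate stop are pressed in, near enough flush, while its tube is still at the first hole (value of joint flat_button above 0.005 m and value of joint flat_slide below 0.012 m), for 0.05 s.
2. the tube is at the next hole and the buttons have snapped out (value of joint flat_slide between 0.034 and 0.046 m and value of joint flat_button below 0.003 m), for 0.1 s.
At the end, for the whole second after the job is handed in: The tube with the flat plate is let out by one hole (34 to 46 mm), its buttons stand out again (pressed in less than 3 mm), and the fork stop's tube is within 10 mm of its start (all of step 2 and value of joint fork_slide below 0.01 m); the robot touches nothing.
It fails at once if the tube of the fork stop is let out by more than 10 mm (value of joint fork_slide above 0.01 m).
It also fails if it takes over 32 s, if anything falls off the work surface, if the arm or the gripper's body presses on something with over 40 N, if the wrist force passes 120 N, or if a joint passes its speed limit or range.

## Robot

A 6-joint arm with a two-finger parallel gripper is mounted at the origin on the work surface. World frame = base frame: x ahead of the robot, y to its left, z up, the work surface at z = 0. Lengths are in mm, angles in rad, forces in N, time in s.
With the tool pointing down it reaches from about 350 to 875 mm from the base axis. Payload 4.2 kg.
Tool frame: the origin (TCP) lies midway between the tips of the shut fingers; the grasp point (between the pads) lies 19 mm behind it; z points along the fingers, y is the direction in which the jaws open and shut (so a half turn about z gives the same grasp; the last joint's range is limited). The gripper opens to 87 mm and grips with 3 to 60 N. Pads are 19 mm wide; open, the fingers measure 117 mm over their backs; the gripper's body (75 mm by 190 mm) begins 51 mm behind the grasp point.
Start: joints at [0.259, 0.385, 0.008, 0, -1.194, -0.259], TCP at [624.979, 0.025, 222.55] pointing down, gripper open.
Joint ranges: [-3.14, 3.14], [-1.21, 2.06], [-1.07, 1.41], [-3.16, 2.05], [-2.99, -0.16], [-3.1, 3.1]. Speed limits (rad/s): [2.79, 2.79, 3.14, 3.14, 3.14, 3.14].

## Interface

Orientations are given as a 3x3 rotation matrix whose columns are the frame's x, y, z axes.
In Python, from bench import env, read_camera, camera_info, job_done gives the robot as it stands.
- The arm moves only by the tool send_rows, never from a script. Its argument "plan" is a list of rows, each a list of 7 numbers: the shift along the tool's x, y, z in mm, then the turn, a rotation vector about the tool's x, y, z in degrees, then the opening, from -1 (shut) to 1 (fully open). A call has 1 to 12 rows; each row shifts and turns the pose as measured when the row begins, along the tool's axes as they then stand; what a row does not reach is not made up. A row lasts 1/8 s, in which the tool goes at most 62.5 mm and 10.7 degrees, less where a joint would pass 70% of its speed; a pose out of reach is approached as far as the arm can. A call with a gripper value outside its range is refused whole. The fingers move at their own pace and stop on an object; the grip force is fixed at half the most. Time passes only in rows, so rows that do not move let the fingers close. It gives the time, the measured TCP pose, the force and the opening at its end, in the units of the state.
- env.observe(): the state, without advancing time (a new reading comes with each control period).
- read_camera(name): name is "scene" or "side" or "wrist"; returns the picture (420x560x3 uint8, red, green, blue); there is no depth.
- camera_info(name): a dict with "camera_matrix" (3x3 intrinsics, pixels), "origin" and "attitude" of the camera in the world. Camera axes: x right, y down, z forward; pixel columns grow to the right and rows downward; lengths in mm; the calibration is good to about 2 mm. A picture is of the moment at which its call begins: read the wrist's pose just before it. camera_info takes no time and is no camera call; for the wrist camera it gives the pose at the moment of the call.
- job_done(): hands the job in, once; it reports no verdict.
The state is a dict: "t": time; "q": joint angles; "joint_vel": joint speeds; "tau": joint torques, N m; "eef_pos": TCP position; "tool_rot": TCP orientation; "ft_force": force on the tool from outside, world axes, zero at the start; "torque": the same for the moment, N m; "gripper_width": opening from 0.0 (shut) to 1.0 (fully open).
Only numpy, scipy, OpenCV 4.12 (cv2) and the standard library are available. Lean on these libraries where they do the work, as an engineer would, in place of code of your own. Each camera call takes 0.05 s, during which the arm holds its last target. There are 200 camera calls.

## Working session

There is one attempt and no reset: what is moved stays moved. The work goes in short steps, Python scripts to look and compute and a tool call to move; the robot and the scene stay as the last step left them, time stands still between calls to the robot, and variables do not carry over. Pictures are saved under pics/ and viewed, about 8 in all and at most 12, crops included, and the job is handed in when it is done.

Besides the shell and the picture viewer there is one more tool, called as name([rows], argument=value, ...), one row to a line, values as JSON. send_rows: Moves the arm, as the interface text tells. Its arguments: {"type":"object","properties":{"plan":{"type":"array"}},"required":["plan"]}

```bash
mkdir -p pics; cat > h.py <<'E'
from bench import env, read_camera, camera_info, job_done
import numpy as np, cv2
np.set_printoptions(precision=3,suppress=True)
def save(n,f):
    ci=camera_info(n); im=read_camera(n); cv2.imwrite(f,im[:,:,::-1]); np.savez(f+'.npz',**{k:np.array(v) for k,v in ci.items()}); return ci,im
def ray(ci,u,v,z):
    K=np.array(ci['camera_matrix']);R=np.array(ci['attitude']);o=np.array(ci['origin'])
    d=R@np.linalg.inv(K)@np.array([u,v,1.]); return o+d*(z-o[2])/d[2]
def proj(ci,p):
    K=np.array(ci['camera_matrix']);R=np.array(ci['attitude']);o=np.array(ci['origin'])
    c=K@(R.T@(np.array(p)-o)); return c[:2]/c[2]
E
python3 - <<'E'
from h import *
for n in('scene','wrist'):
    ci,im=save(n,f'pics/{n}0.png'); print(n,ci)
print(env.observe())
E
```

```text
scene {'camera_matrix': array([[481.455,   0.   , 283.275],
       [  0.   , 481.455, 207.814],
       [  0.   ,   0.   ,   1.   ]]), 'origin': array([1045.907,  349.915,  695.406]), 'attitude': array([[-0.568,  0.576, -0.588],
       [ 0.823,  0.387, -0.416],
       [-0.012, -0.721, -0.693]])}
wrist {'camera_matrix': array([[366.365,   0.   , 279.593],
       [  0.   , 366.365, 208.189],
       [  0.   ,   0.   ,   1.   ]]), 'origin': array([624.619, -72.641, 383.842]), 'attitude': array([[-1.   ,  0.   , -0.003],
       [-0.   ,  0.964,  0.267],
       [ 0.003,  0.267, -0.964]])}
{'t': 0.1, 'q': array([ 0.259,  0.386,  0.007, -0.   , -1.194, -0.259]), 'joint_vel': array([-0.002, -0.001,  0.005,  0.001, -0.   , -0.   ]), 'tau': array([  0.   , -39.169,  18.793,   4.232,   0.013,  -0.   ]), 'eef_pos': array([624.477,   0.015, 221.564]), 'tool_rot': array([[-0.   , -1.   , -0.002],
       [-1.   ,  0.   , -0.   ],
       [ 0.   ,  0.002, -1.   ]]), 'ft_force': array([-0.142, -0.271, -0.058]), 'torque': array([-0.015, -0.059,  0.015]), 'gripper_width': 0.9964883955400297}
```

View pics/scene0.png

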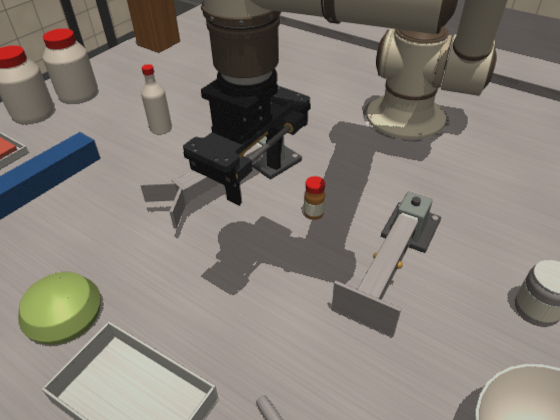

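View pics/wrist0.png

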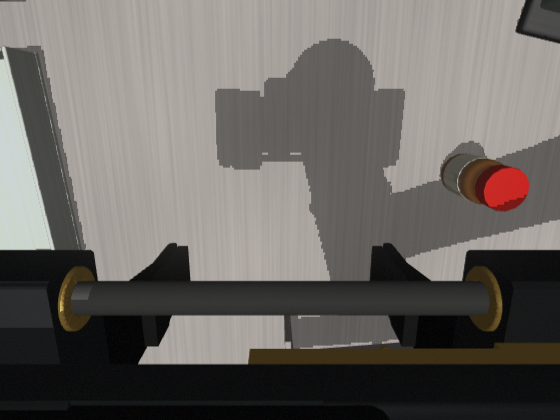

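The scene view shows the flat-plate stop right of centre: plate around (365,305), brass buttons near (376,255) and (400,265), foot at (412,215). The fork stop is under the gripper. The wrist view shows neither tube clearly.

```bash
python3 - <<'E'
from h import *
im=cv2.imread('pics/scene0.png'); ci=np.load('pics/scene0.png.npz')
c=cv2.resize(im[180:340,320:460],None,fx=5,fy=5,interpolation=cv2.INTER_CUBIC)[:, :]
c=cv2.resize(im[185:335,320:450],None,fx=4,fy=4,interpolation=cv2.INTER_CUBIC); cv2.imwrite('pics/crop0.png',c)
for u,v,z in[(376,255,60),(400,265,60),(335,286,80),(399,310,80),(404,195,92),(431,203,92)]: print(u,v,ray(ci,u,v,z))
E
```

```text
376 255 [514.154 167.553  60.   ]
400 265 [511.442 211.05   60.   ]
335 286 [624.46  148.913  80.   ]
399 310 [609.146 251.044  80.   ]
404 195 [381.141 153.646  92.   ]
431 203 [373.829 203.234  92.   ]
```

View pics/crop0.png

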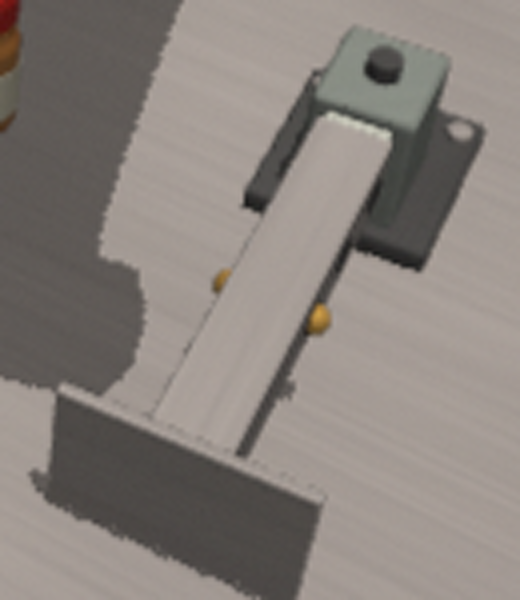

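The crop shows buttons at crop pixels (222,281) and (319,319), foot-top corners (355,27), (450,62), (415,130), (317,95), and plate top from (60,386) to (325,500).

```bash
python3 - <<'E'
from h import *
ci=np.load('pics/scene0.png.npz')
f=lambda u,v,z: ray(ci,320+(u+.5)/4-.5,185+(v+.5)/4-.5,z)
F=[f(*p,92) for p in[(355,27),(450,62),(415,130),(317,95)]]; print(np.array(F))
P=[f(*p,80) for p in[(60,386),(325,500)]]; print(np.array(P))
fc=np.mean(F,0);pc=np.mean(P,0);d=(pc-fc)[:2];print('foot',fc,'plate',pc,np.linalg.norm(d),np.degrees(np.arctan2(d[1],d[0])))
w=(P[1]-P[0]);print('plate yaw',np.degrees(np.arctan2(-w[0],w[1])),np.linalg.norm(w))
u=d/np.linalg.norm(d); print('pins from foot',fc[:2]+135*u,'from plate',pc[:2]-98*u)
B=[f(222,281,60),f(319,319,60)];print('buttons',B,np.mean(B,0))
E
```

```text
[[367.354 156.194  92.   ]
 [365.445 201.979  92.   ]
 [415.611 206.126  92.   ]
 [419.184 160.965  92.   ]]
[[616.512 143.601  80.   ]
 [606.952 253.09   80.   ]]
foot [391.898 181.316  92.   ] plate [611.732 198.345  80.   ] 220.492066710551 4.429554340028481
plate yaw 4.990060453111466 109.90527931856812
pins from foot [526.495 191.743] from plate [514.025 190.777]
buttons [array([514.741, 166.179,  60.   ]), array([510.784, 209.604,  60.   ])] [512.762 187.891  60.   ]
```

send_rows([
  [-48,28,0,0,0,0,1],
  [-48,28,0,0,0,0,1],
  [-48,28,0,0,0,0,1],
  [-48,28,0,0,0,0,1],
  [0,0,10,0,0,10.7,1],
  [0,0,10,0,0,10.7,1],
  [0,0,10,0,0,10.7,1],
  [0,0,10,0,0,10.7,1],
  [0,0,0,0,0,10.7,1],
  [0,0,0,0,0,10.7,1],
  [0,0,0,0,0,10.7,1],
  [0,0,0,0,0,10.4,1],
])

```text
t: 1.6
eef_pos: [505.2, 197.0, 174.0]
tool_rot: [[-0.998, -0.058, -0.013], [-0.058, 0.998, -0.005], [0.013, -0.004, -1.0]]
ft_force: [-0.3, -0.9, -0.4]
gripper_width: 1.001
```

```bash
python3 - <<'E'
from h import *
s=env.observe(); print(s['t'],s['eef_pos'],s['tool_rot'],s['q'])
ci,im=save('wrist','pics/wrist1.png')
print(proj(ci,(514,190,60)),proj(ci,(512,216,60)),proj(ci,(516,164,60)))
E
```

```text
1.6 [505.209 197.038 173.96 ] [[-0.998 -0.058 -0.013]
 [-0.058  0.998 -0.005]
 [ 0.013 -0.004 -1.   ]] [ 0.668  0.293 -0.256 -0.005 -1.035 -2.179]
[270.064 216.288] [303.212 215.73 ] [236.961 216.846]
```

View pics/wrist1.png

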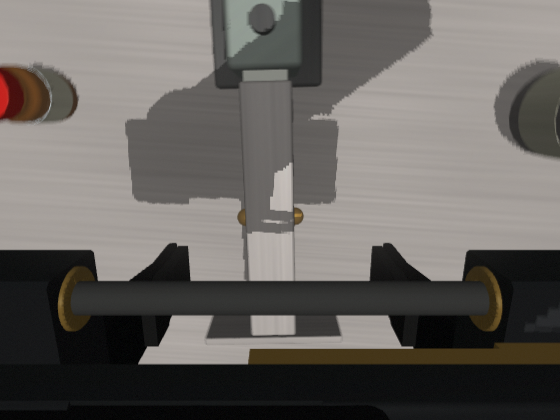

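The wrist view shows both buttons at about (242,216) and (298,216), tube top centre running from (266.5,82) to about (274,334), and the plate below.

```bash
python3 - <<'E'
from h import *
ci=np.load('pics/wrist1.png.npz')
m=ray(ci,270.5,216,60); a=ray(ci,266.5,82,78); b=ray(ci,274.2,330,78); print(m,a,b)
d=b-a; y=np.arctan2(d[1],d[0]); print('yaw',np.degrees(y))
R=np.array(env.observe()['tool_rot']); p=np.array(env.observe()['eef_pos'])
print('jaw yaw',np.degrees(np.arctan2(-R[0,1],R[1,1])))
print('tool shift to TCP z=41 at pins', R.T@(np.array([m[0],m[1],41])-p))
E
```

```text
[513.744 190.33   60.   ] [415.409 182.995  78.   ] [603.237 198.456  78.   ]
yaw 4.705720643711099
jaw yaw 3.0725177584150116
tool shift to TCP z=41 at pins [-10.04   -6.641 132.795]
```

send_rows([
  [-10,-6.5,10,-0.3,-0.7,-1.5,1],
  [0,0,30,0,0,0,1],
  [0,0,30,0,0,0,1],
  [0,0,0,0,0,0,1],
])

```text
t: 2.15
eef_pos: [516.4, 189.4, 99.9]
tool_rot: [[-0.996, -0.093, -0.001], [-0.093, 0.996, 0.001], [0.001, 0.002, -1.0]]
ft_force: [0.3, -0.2, 0.5]
gripper_width: 0.997
```

```bash
python3 - <<'E'
from h import *
s=env.observe(); R=np.array(s['tool_rot']); p=np.array(s['eef_pos']); print(s['t'],p,R,R.T@(np.array([513.7,190.3,41])-p))
ci,im=save('wrist','pics/wrist2.png'); print(proj(ci,(513.7,190.3,60)),np.degrees(np.arctan2(-R[0,1],R[1,1])))
E
```

```text
2.15 [516.433 189.37   99.92 ] [[-0.996 -0.093 -0.001]
 [-0.093  0.996  0.001]
 [ 0.001  0.002 -1.   ]] [ 2.582  1.089 58.924]
[280.877 232.178] 5.3529745738928485
```

View pics/wrist2.png

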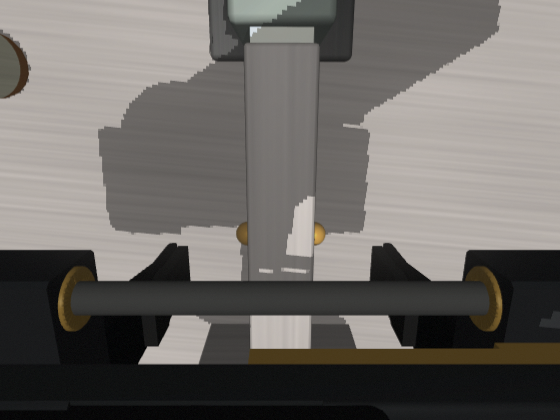

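Buttons are at about (241,234) and (319,234), within 2 px of the prediction. I'll descend and pinch.

send_rows([
  [2,1,20,0,0,0.6,1],
  [0,0,20,0,0,0,1],
  [0,0,18,0,0,0,1],
  [0,0,0,0,0,0,1],
])

```text
t: 2.7
eef_pos: [520.6, 193.0, 47.7]
tool_rot: [[-0.996, -0.09, 0.013], [-0.09, 0.996, 0.009], [-0.013, 0.007, -1.0]]
ft_force: [-0.6, 0.2, 0.1]
gripper_width: 1.005
```

send_rows([
  [0,0,0,0,0,0,-1],
  [0,0,0,0,0,0,-1],
  [0,0,0,0,0,0,-1],
  [0,0,0,0,0,0,-1],
  [0,0,0,0,0,0,-1],
  [0,0,0,0,0,0,-1],
  [0,0,0,0,0,0,-1],
  [0,0,0,0,0,0,-1],
])

```text
t: 3.7
eef_pos: [522.8, 190.5, 51.3]
tool_rot: [[-0.996, -0.093, 0.016], [-0.093, 0.996, 0.006], [-0.017, 0.005, -1.0]]
ft_force: [0.3, -0.2, 0.8]
gripper_width: 0.408
```

send_rows([
  [0,0,0,0,0,0,1],
  [0,0,0,0,0,0,1],
  [0,0,0,0,0,0,1],
  [0,0,0,0,0,0,1],
])

```text
t: 4.2
eef_pos: [522.8, 191.1, 51.4]
tool_rot: [[-0.996, -0.093, 0.017], [-0.093, 0.996, 0.007], [-0.017, 0.006, -1.0]]
ft_force: [-0.6, -0.7, -0.1]
gripper_width: 0.78
```

```bash
cat > m.py <<'E'
from h import *
s=env.observe(); R=np.array(s['tool_rot']); p=np.array(s['eef_pos'])
print(s['t'],p,R[:,2],s['gripper_width'],R.T@(np.array([514.3,190.3,41])-p),np.degrees(np.arctan2(-R[0,1],R[1,1])))
E
python3 m.py
```

```text
4.2 [522.814 191.112  51.412] [ 0.017  0.007 -1.   ] 0.7798084726077128 [ 8.733 -0.074 10.262] 5.337376032971979
```

send_rows([
  [4,0,5,0.4,1,0.6,1],
  [4.5,0,5.5,0,0,0,1],
  [0,0,0,0,0,0,1],
])

```text
t: 4.58
eef_pos: [513.6, 190.6, 39.8]
tool_rot: [[-0.997, -0.082, -0.001], [-0.082, 0.997, -0.002], [0.002, -0.002, -1.0]]
ft_force: [-0.4, -0.2, -0.6]
gripper_width: 0.988
```

```bash
python3 m.py
```

```text
4.575 [513.637 190.628  39.829] [-0.001 -0.002 -1.   ] 0.9880252722753269 [-0.632 -0.383 -1.171] 4.699071615509454
```

Well placed. Close, in two stages so that I can check for drift.

send_rows([
  [0,0,0,0,0,0,-1],
  [0,0,0,0,0,0,-1],
  [0,0,0,0,0,0,-1],
  [0,0,0,0,0,0,-1],
  [0,0,0,0,0,0,-1],
  [0,0,0,0,0,0,-1],
])

```text
t: 5.32
eef_pos: [513.8, 189.6, 40.0]
tool_rot: [[-0.997, -0.082, -0.002], [-0.082, 0.997, -0.003], [0.002, -0.003, -1.0]]
ft_force: [0.6, -1.1, -0.4]
gripper_width: 0.41
```

```bash
python3 m.py; python3 -c "
from h import *
save('scene','pics/scene1.png');im=cv2.imread('pics/scene1.png');cv2.imwrite('pics/crop1.png',cv2.resize(im[100:340,260:480],None,fx=2.5,fy=2.5))"
```

```text
5.325 [513.848 189.59   40.018] [-0.002 -0.003 -1.   ] 0.4096245826330498 [-0.507  0.667 -0.985] 4.715150973135967
```

View pics/crop1.png

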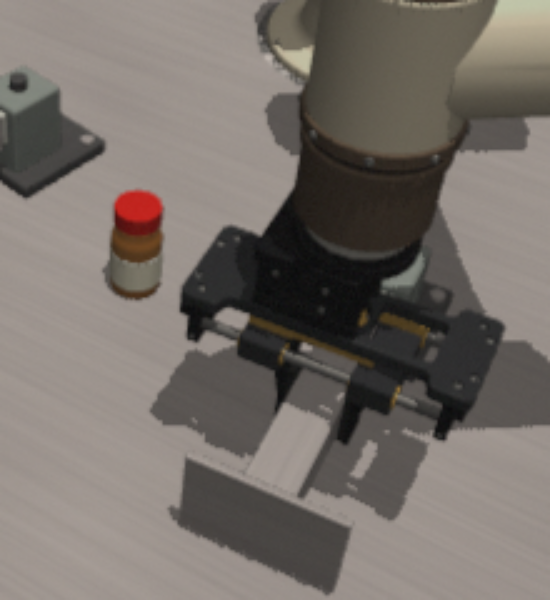

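The crop shows the fingers closed on the tube; the plate corners (185,458) and (350,525) in the crop are unmoved. The 35.6 mm opening matches a flush pinch. Now pull.

send_rows([
  [-3,0,0,0,0,0,-1],
  [-6,0,0,0,0,0,-1],
  [-6,0,0,0,0,0,-1],
  [-6,0,0,0,0,0,-1],
  [0,0,0,0,0,0,-1],
])

```text
t: 6.0
eef_pos: [523.6, 190.5, 40.0]
tool_rot: [[-0.996, -0.081, -0.023], [-0.081, 0.997, -0.008], [0.023, -0.006, -1.0]]
ft_force: [5.3, -5.1, -4.1]
gripper_width: 0.407
```

```bash
python3 m.py; python3 -c "
from h import *
save('scene','pics/scene2.png')
a,b=[cv2.imread(f'pics/scene{i}.png',0)[270:345,325:410] for i in(1,2)]
print(cv2.phaseCorrelate(a.astype(float),b.astype(float)))
ci=np.load('pics/scene2.png.npz');d=np.array([.997,.082,0])
for k in(0,20,40):print(k,proj(ci,np.array([611.7,198.3,80])+d*k))"
```

```text
6.0 [523.65  190.522  39.97 ] [-0.023 -0.008 -1.   ] 0.40708470575799 [ 9.359  0.527 -0.817] 4.626524641839465
((-1.9674187907387832, 5.362190237830518), 0.7378995547299232)
0 [366.845 294.965]
20 [361.705 304.398]
40 [356.387 314.156]
```

The plate moved about 11 mm with the gripper. Continuing.

send_rows([
  [-7,0,0,-0.4,-1,0,-1],
  [-7,0,0,0,-0.3,0,-1],
  [-7,0,0,0,0,0,-1],
  [-6,0,0,0,0,0,-1],
])

```text
t: 6.55
eef_pos: [542.4, 192.2, 39.9]
tool_rot: [[-0.997, -0.081, -0.017], [-0.081, 0.997, -0.004], [0.017, -0.003, -1.0]]
ft_force: [-6.4, -0.2, 4.6]
gripper_width: 0.415
```

```bash
cat > n.py <<'E'
import sys
exec(open('m.py').read())
i=sys.argv[1]; save('scene',f'pics/scene{i}.png')
t=cv2.imread('pics/scene1.png',0)[280:340,330:405]; b=cv2.imread(f'pics/scene{i}.png',0)[270:375,300:420]
r=cv2.matchTemplate(b,t,cv2.TM_CCOEFF_NORMED);_,v,_,l=cv2.minMaxLoc(r);print('plate shift px',l[0]-30,l[1]-10,v,'~mm',(l[1]-10)/.48)
E
python3 n.py 3
```

```text
6.55 [542.406 192.161  39.942] [-0.017 -0.004 -1.   ] 0.41499759796199 [28.179  0.417 -0.567] 4.641031306991117
plate shift px -7 13 0.9661546349525452 ~mm 27.083333333333336
```

send_rows([
  [-5,0,0,0,-0.5,0,-1],
  [-5,0,0,0,-0.5,0,-1],
  [0,0,0,0,0,0,-1],
])

```text
t: 6.98
eef_pos: [554.3, 193.3, 40.0]
tool_rot: [[-0.997, -0.082, 0.003], [-0.082, 0.997, -0.002], [-0.003, -0.003, -1.0]]
ft_force: [0.7, -0.8, 1.4]
gripper_width: 0.408
```

```bash
python3 n.py 4
```

```text
6.975 [554.316 193.251  39.982] [ 0.003 -0.002 -1.   ] 0.40798387276455905 [40.12   0.327 -1.139] 4.688100027011974
plate shift px -10 19 0.9449601173400879 ~mm 39.583333333333336
```

```bash
python3 -c "
from h import *
ci,im=save('wrist','pics/wrist5.png');print(proj(ci,(514.3,190.3,60)))
cv2.imwrite('pics/crop5.png',cv2.resize(im[0:260,140:420,::-1],None,fx=2,fy=2))"
```

```text
[279.639 192.711]
```

View pics/crop5.png

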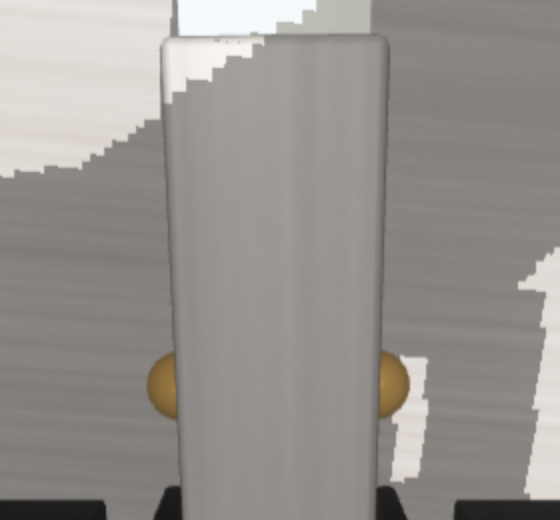

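The crop shows both brass buttons standing out at (160,385) and (397,385). They have snapped, so release and rise.

send_rows([
  [0,0,0,0,0,0,1],
  [0,0,0,0,0,0,1],
  [0,0,0,0,0,0,1],
  [0,0,0,0,0,0,1],
  [0,0,0,0,0,0,1],
  [0,0,-20,0,0,0,1],
  [0,0,-30,0,0,0,1],
  [0,0,-30,0,0,0,1],
  [0,0,-30,0,0,0,1],
  [0,0,0,0,0,0,1],
  [0,0,0,0,0,0,1],
])

```text
t: 8.45
eef_pos: [553.5, 194.0, 151.5]
tool_rot: [[-0.997, -0.08, 0.003], [-0.08, 0.997, -0.001], [-0.003, -0.001, -1.0]]
ft_force: [0.6, 0.4, 0.6]
gripper_width: 1.002
```

```bash
python3 n.py 6; python3 -c "
from h import *
im=cv2.imread('pics/scene6.png');cv2.imwrite('pics/crop6.png',im[80:370,100:480])"
```

```text
8.45 [553.546 194.023 151.466] [ 0.003 -0.001 -1.   ] 1.0018059408066873 [ 39.775  -0.476 110.338] 4.5809282510799765
plate shift px -10 19 0.9188776016235352 ~mm 39.583333333333336
```

View pics/crop6.png

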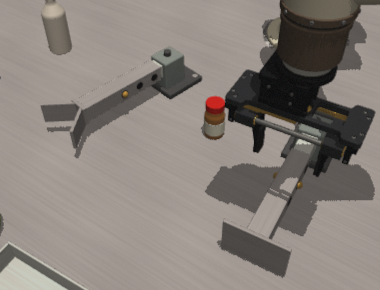

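The crop shows the gripper clear and above the tube, the flat plate at about (255,245) let out, the buttons out near (277,177) and (298,184), and the fork stop untouched.

```bash
python3 -c "
from h import *
job_done()"
```

```text
the job is handed in; nothing more can be done
```

The flat-plate stop is let out by one hole, its buttons have snapped back out, and I handed the job in at about 8.5 s. I pinched the buttons flush at the first hole, with the gripper reading 35.6 mm over the 36 mm tube, then drew the tube out along its axis and released it.

- **Tube:** the last checks put the plate about 40 mm further out, from the image shift of 39.6 mm and the tool's travel of about 40.5 mm.
- **Buttons:** a wrist picture taken before release showed both buttons standing out. They still looked out in the scene picture after release.
- **Clearance:** the gripper is open about 110 mm above its gripping height, with no contact force.
- **Fork stop:** the arm never went near its tube while lowered, and it looks unchanged in the last picture. I did not measure it.

**First pinch off target:** the tool had drifted about 9 mm forward and 10 mm too high. I opened, re-centred and pinched again before pulling anything.

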